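Which clip tin is full?

TASK

One of the two identical rectangular paper clip tins on the desk is full and the other is nearly empty. Weigh them by hand: lift the left one (left as seen from the robot) clear of the desk by at least 5 cm, set it down again, then lift the right one as high. Put the heavier tin upright and flat in the wooden tray and leave the lighter one standing on the desk outside the tray; set them down without dropping them.

Things in the scene. Friction and masses are not known exactly. Their poses are not given: they have to be found in the camera images.
- tin_left: Closed tin, dark steel with flush brass lid, 90 mm long (its x), 60 mm wide (its y), 60 mm high, plain upright sides: pinch across the 60 mm. Origin: centre of underside. It starts on the robot's left (+y) of the tray. One of the tins, either one, weighs 0.5 to 0.75 kg in all, the other 0.13 to 0.22 kg.
- tin_right: Closed tin, dark steel with flush brass lid, 90 mm long (its x), 60 mm wide (its y), 60 mm high, plain upright sides: pinch across the 60 mm. Origin: centre of underside. It starts on the robot's right (-y) of the tray and looks just like the left one; either may be the full one.
- tray: Open desk tray of mid-brown wood, fixed to the desk; 200 mm (its x) by 160 mm (its y) outside, 28 mm high, walls 8 mm thick, floor 8 mm thick. Origin: centre of its underside; z up. It is empty and lies between the two tins. Beyond it and the tins stand bystanders that are not part of the work: a white mug, a round brass tin, a stapler and a pen pot.

How it is judged:
On the way, in this order (a step that is already met when the one before it is completed fails the run):
1. the left tin is lifted at least 50 mm off the desk in the fingers while the right one stands on the desk (height (world z) of tin_left above 0.045 m and contact force between the fingers and tin_left above 1 N and height (world z) of tin_right below 0.014 m), for 0.2 s.
2. the left tin is down again, upright, and the right one is lifted at least 50 mm in the fingers (height (world z) of tin_right above 0.045 m and contact force between the fingers and tin_right above 1 N and height (world z) of tin_left below 0.014 m and angle between tin_left's own z axis and vertical below 0.17 rad), for 0.2 s.
At the end, for the whole second after the job is handed in: The heavier tin (it bears on the tray with more than 3.5 N) rests upright (within 10 degrees) on the tray's floor, its centre within 75 mm (tray x) and 55 mm (tray y) of the tray's centre; the lighter tin stands upright on the desk with its centre outside the tray's outline; both are at rest ((((x of tin_left in the frame of tray between -0.075 and 0.075 m and y of tin_left in the frame of tray between -0.055 and 0.055 m and z of tin_left in the frame of tray below 0.018 m and angle between tin_left's own z axis and vertical below 0.17 rad and contact force between tin_left and tray above 3.5 N and linear speed of tin_left below 0.03 m/s) and (height (world z) of tin_right below 0.014 m and angle between tin_right's own z axis and vertical below 0.17 rad and linear speed of tin_right below 0.03 m/s and (x of tin_right in the frame of tray above 0.1 m or x of tin_right in the frame of tray below -0.1 m or y of tin_right in the frame of tray above 0.08 m or y of tin_right in the frame of tray below -0.08 m))) or ((x of tin_right in the frame of tray between -0.075 and 0.075 m and y of tin_right in the frame of tray between -0.055 and 0.055 m and z of tin_right in the frame of tray below 0.018 m and angle between tin_right's own z axis and vertical below 0.17 rad and contact force between tin_right and tray above 3.5 N and linear speed of tin_right below 0.03 m/s) and (height (world z) of tin_left below 0.014 m and angle between tin_left's own z axis and vertical below 0.17 rad and linear speed of tin_left below 0.03 m/s and (x of tin_left in the frame of tray above 0.1 m or x of tin_left in the frame of tray below -0.1 m or y of tin_left in the frame of tray above 0.08 m or y of tin_left in the frame of tray below -0.08 m))))); the robot touches nothing.
It fails at once if a tin is dropped (it moves faster than 0.5 m/s with no finger on it) ((linear speed of tin_left above 0.5 m/s and contact force between the fingers and tin_left below 0.05 N) or (linear speed of tin_right above 0.5 m/s and contact force between the fingers and tin_right below 0.05 N)).
It also fails if it takes over 72 s, if anything falls off the work surface, if the arm or the gripper's body presses on something with over 40 N, if the wrist force passes 120 N, or if a joint passes its speed limit or range.

ROBOT

A 6-joint arm with a two-finger parallel gripper is mounted at the origin on the work surface. World frame = base frame: x ahead of the robot, y to its left, z up, the work surface at z = 0. Lengths are in m, angles in rad, forces in N, time in s.
With the tool pointing down it reaches from about 0.375 to 0.9 m from the base axis. Payload 3.1 kg.
Tool frame: the origin (TCP) lies on the centre line of the jaws, within the pads' length; the fingertips stand robot.nose_length ahead of it and the grasp point (between the pads) lies 6 mm ahead of it (robot.nose_length is the distance from the TCP to the fingertips, in m); z points along the fingers, y is the line along which they close (so a half turn about z gives the same grasp; the last joint's range is limited). The gripper opens to 87 mm and grips with 3 to 60 N. Pads are 19 mm wide; open, the fingers measure 117 mm over their backs; the gripper's body (75 mm by 190 mm) begins 51 mm behind the grasp point.
Start: joints at [1.062, 0.527, 1.433, -0, 1.181, -0.178], TCP at [0.203, 0.591, 0.248] pointing down, gripper open.
Joint ranges: [-3.08, 3.08], [-0.75, 2.2], [0.22, 2.44], [-1.43, 4.57], [0, 2.65], [-2.85, 2.85]. Speed limits (rad/s): [2.79, 2.79, 3.14, 3.14, 3.14, 3.14].

INTERFACE

Orientations are given as a unit quaternion [x, y, z, w].
In Python, from rig import robot gives the robot as it stands.
- The arm moves only by the shell command python3 -m crank 'ROWS' [FORCE]. ROWS is JSON, one flat list of numbers, 7 for each row, row after row: the shift along the tool's x, y, z in mm, then the turn, a rotation vector about the tool's x, y, z in degrees, then the closure in counts, from 0 (fully open) to 255 (shut). In form: [x, y, z, ax, ay, az, fingers, x, y, z, ax, ay, az, fingers, ...]. A call has exactly 5 rows; each row is the pose to reach, as a shift and turn from the pose commanded when the call began, along the tool's axes at that moment; what a row does not reach only later rows make up. A row lasts 1/12 s, in which the tool goes at most 41.7 mm and 7.16 degrees, less where a joint would pass 70% of its speed; a pose out of reach is approached as far as the arm can. A call with a gripper value outside its range is refused whole. The fingers move at their own pace and stop on an object; FORCE is the grip in N (left out, the last holds). Time passes only in rows, so rows that repeat a pose let the fingers close, or fill a call up. It gives the time, the measured TCP pose, the force, the opening and the grip force at its end, in the units of the state.
- robot.get_obs(): the state, without advancing time (a new reading comes with each control period).
- robot.camera(name): name is "scene" or "top"; returns a dict with "pixels" (384x512x3 uint8, red, green, blue), "intrinsics" (3x3 intrinsics, pixels), "extrinsics" (4x4, takes a point from camera to world coordinates). Camera axes: x right, y down, z forward; pixel columns grow to the right and rows downward; lengths in m; the calibration is good to about 2 mm. A picture is of the moment at which its call begins. There is no depth.
- robot.hand_in(): hands the job in; it is judged then, once.
The state is a dict: "time": time; "q": joint angles; "joint_velocities": joint speeds; "joint_torque": joint torques, N m; "position": TCP position; "tool_rot": TCP orientation; "ft_force": force on the tool from outside, world axes, zero at the start; "moment": the same for the moment, N m; "grip_width": finger opening in m; "grip_force": force on a finger pad.
Only numpy, scipy, OpenCV 4.12 (cv2) and the standard library are available. Lean on these libraries where they do the work, as an engineer would, in place of code of your own. Each camera call takes 0.05 s, during which the arm holds its last target. There are 200 camera calls.

## Working session

There is one attempt and no reset: what is moved stays moved. The work goes in short steps, Python scripts to look and compute and a shell command to move; the robot and the scene stay as the last step left them, time stands still between calls to the robot, and variables do not carry over. Pictures are saved under pics/ and viewed, at most 10 in all, crops included, and the job is handed in when it is done.

```bash
ls; mkdir -p pics; python3 - <<'E'
from rig import robot
import cv2
print(robot.nose_length, robot.get_obs())
for n in("top","scene"):
    c=robot.camera(n); cv2.imwrite(f"pics/{n}0.png",c["pixels"][:,:,::-1]); print(c["intrinsics"],c["extrinsics"])
E
```

```text
pics
0.025 {'time': 0.0, 'q': array([ 1.06147715e+00,  5.28476635e-01,  1.43387150e+00, -2.74017165e-05,
        1.18139381e+00, -1.78473057e-01]), 'joint_velocities': array([ 0.00058052, -0.00015171, -0.00070255, -0.00291607,  0.00053997,
       -0.00047702]), 'joint_torque': array([ 5.34405099e-04, -4.40044177e+01, -1.76595461e+01,  6.35159388e-02,
        5.81065798e-02, -1.42730578e-04]), 'position': array([0.20266066, 0.5905276 , 0.24657494]), 'tool_rot': array([ 1.64664392e-01,  9.86349068e-01, -1.01599644e-03, -3.50397813e-04]), 'ft_force': array([-0.18109716, -0.55220914, -0.44125228]), 'moment': array([-0.01765648, -0.02412331,  0.00774015]), 'grip_force': 0.0, 'grip_width': 0.08725294942413192}
[[420.8889817    0.         260.24614851]
 [  0.         420.8889817  199.1780191 ]
 [  0.           0.           1.        ]] [[-0.01507921 -0.99212254  0.12436031  0.40854785]
 [-0.99982851  0.01629846  0.00879253 -0.00222572]
 [-0.01075015 -0.1242064  -0.99219817  1.00436998]
 [ 0.          0.          0.          1.        ]]
[[488.41776073   0.         259.29008321]
 [  0.         488.41776073 189.32360822]
 [  0.           0.           1.        ]] [[ 0.72388283  0.40945412 -0.55528458  1.14355028]
 [ 0.68974376 -0.41115576  0.59599034 -0.61894198]
 [ 0.01572225 -0.81443125 -0.58004702  0.6530777 ]
 [ 0.          0.          0.          1.        ]]
```

View pics/top0.png

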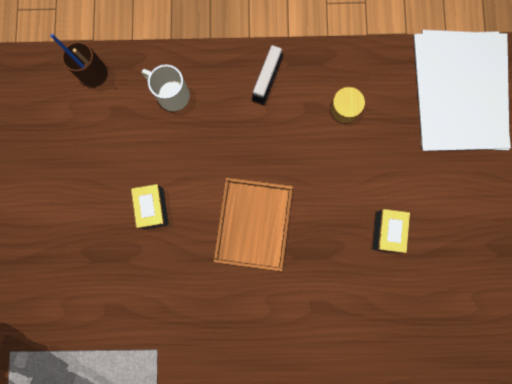

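View pics/scene0.png

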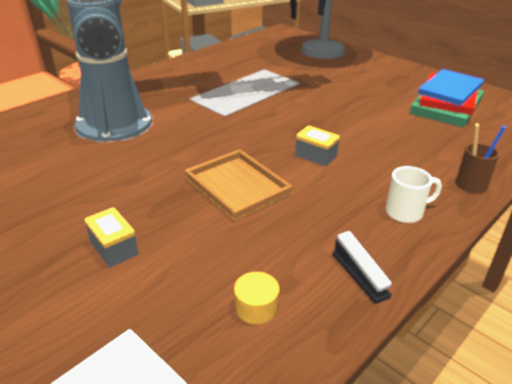

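The top view shows the two yellow lids at about (148,207) on the left and (395,231) on the right, with the tray at (255,224). In the scene view both tins stand free, and the bystanders sit further from the robot. Next I measure the poses.

```bash
cat > h.py <<'E'
import numpy as np, cv2
from rig import robot
from scipy.spatial.transform import Rotation as R
def ray(c,uv,z):
    K,T=c["intrinsics"],c["extrinsics"]
    p=np.c_[np.atleast_2d(uv).astype(float),np.ones(len(np.atleast_2d(uv)))]
    d=p@np.linalg.inv(K).T@T[:3,:3].T
    return T[:3,3]+d*((z-T[2,3])/d[:,2])[:,None]
def rect(c,mask,z):
    """world rectangle of the largest blob: centre, long, short, angle of long axis (deg)"""
    k,_=cv2.findContours(mask,cv2.RETR_EXTERNAL,cv2.CHAIN_APPROX_NONE)
    k=max(k,key=cv2.contourArea)[:,0]
    w=(ray(c,k,z)[:,:2]*1000).astype(np.float32)
    (x,y),(a,b),t=cv2.minAreaRect(w)
    if a<b:a,b,t=b,a,t+90
    return x,y,a,b,(t+90)%180-90
def win(m,u0,u1,v0,v1):
    o=np.zeros_like(m);o[v0:v1,u0:u1]=m[v0:v1,u0:u1];return o
def lid(c,box,z=.06):
    h=cv2.cvtColor(c["pixels"],cv2.COLOR_RGB2HSV)
    return rect(c,win(cv2.inRange(h,(24,100,120),(36,255,255)),*box),z)
def tcp():
    o=robot.get_obs();M=R.from_quat(o["tool_rot"]).as_matrix()
    return o,M
def togo(x,y,deg,z):
    """shift mm in tool axes and turn about tool z so that tool y is along deg+90"""
    o,M=tcp();d=M.T@(np.array([x,y,z])-o["position"]*1000)
    yaw=np.degrees(np.arctan2(M[1,1],M[0,1]));t=(yaw-(deg+90)+90)%180-90
    return np.round(d,1),"az %.1f"%t   # tool z is down: + turn lowers world yaw
E
python3 - <<'E'
from h import *
c=robot.camera("top")
h=cv2.cvtColor(c["pixels"],cv2.COLOR_RGB2HSV)
print(h[190,140],h[224,255],h[300,255],h[240,390])
L=lid(c,(100,200,160,250));Rr=lid(c,(350,440,190,270))
print(L,Rr)
print("tray",rect(c,win(cv2.inRange(h,(5,100,110),(20,255,255)),200,310,165,285),.028))
print(togo(L[0],L[1],L[4],160),togo(Rr[0],Rr[1],Rr[4],160),tcp())
E
```

```text
[ 27 136 235] [ 13 158 203] [ 11 160 115] [ 80   3 238]
(517.3701782226562, 263.5771484375, 89.99526977539062, 58.1651725769043, 8.808267593383789) (452.1483154296875, -291.7473449707031, 89.77949523925781, 59.69395446777344, -8.073272705078125)
tray (480.9180908203125, 21.235267639160156, 263.2293701171875, 257.55450439453125, -0.9924850463867188)
(array([-403.9, -207. ,   87. ]), 'az -27.8') (array([-522.5, -753.4,   87.9]), 'az -10.9') ({'time': 0.15, 'q': array([ 1.06148825e+00,  5.28286552e-01,  1.43359690e+00, -4.70673137e-06,
        1.18141452e+00, -1.78489467e-01]), 'joint_velocities': array([-0.00079764, -0.00044919, -0.00163141,  0.00084194,  0.00249899,
       -0.00013901]), 'joint_torque': array([ 8.93841434e-05, -4.40432024e+01, -1.76841509e+01,  6.32658158e-02,
        5.52095531e-02, -8.41354608e-05]), 'position': array([0.20272036, 0.59066056, 0.24677908]), 'tool_rot': array([ 1.64655120e-01,  9.86350832e-01, -8.03468512e-04, -2.85434042e-04]), 'ft_force': array([ 0.40419292, -0.55579902, -0.15403114]), 'moment': array([-0.02297693,  0.05684911, -0.00307296]), 'grip_force': 0.0, 'grip_width': 0.08704389222709426}, array([[-9.45777220e-01,  3.24814971e-01, -8.27666618e-04],
       [ 3.24815889e-01,  9.45776092e-01, -1.49100732e-03],
       [ 2.98485800e-04, -1.67900002e-03, -9.99998546e-01]]))
```

```bash
python3 -m crank '[-35,-18,0,0,0,-6,0, -70,-36,0,0,0,-12,0, -105,-54,0,0,0,-18,0, -140,-72,0,0,0,-24,0, -175,-90,0,0,0,-27.8,0]' 40
python3 - <<'E'
from h import *
c=robot.camera("top")
h=cv2.cvtColor(c["pixels"],cv2.COLOR_RGB2HSV)
for v in (130,150): print("tray",rect(c,win(cv2.inRange(h,(5,100,v),(20,255,255)),200,310,165,285),.028))
print(ray(c,[(227,179),(292,186),(281,270),(214,263)],.028))
L=lid(c,(100,200,160,250));print(L,togo(517,263.6,8.8,130))
E
```

```text
time: 0.57
position: [0.3399, 0.4477, 0.2473]
tool_rot: [-0.08, 0.997, -0.0, -0.0]
ft_force: [0.3, -0.0, -0.5]
grip_width: 0.0872
grip_force: 0.0
tray (475.250732421875, 24.291664123535156, 200.80958557128906, 160.45883178710938, -8.341812133789062)
tray (469.4803161621094, 24.045120239257812, 188.47341918945312, 156.89028930664062, -8.433296203613281)
[[ 0.58007762  0.08396554  0.028     ]
 [ 0.560845   -0.06850968  0.028     ]
 [ 0.36681505 -0.03860362  0.028     ]
 [ 0.38493317  0.11488095  0.028     ]]
(517.3701782226562, 263.5771484375, 89.99526977539062, 58.1651725769043, 8.808267593383789) (array([-141.2, -203.2,  118.8]), 'az 0.2')
```

```bash
python3 -m crank '[-22,-32,0,0,0,0,0, -44,-64,0,0,0,0,0, -66,-96,0,0,0,0,0, -88,-128,0,0,0,0,0, -110,-158,20,0,0,0,0]' >/dev/null; python3 -m crank '[-16,-22,30,0,0,0,0, -28,-39,60,0,0,0,0, -31,-45,85,0,0,0,0, -31,-45,98,0,0,0,0, -31,-45,98,0,0,0,0]'
python3 - <<'E'
from h import *
print(togo(517.4,263.6,8.8,35))
for n in("top","scene"):
    c=robot.camera(n); cv2.imwrite(f"pics/{n}1.png",c["pixels"][:,:,::-1])
E
```

```text
time: 1.45
position: [0.5075, 0.2692, 0.1262]
tool_rot: [-0.076, 0.997, -0.001, -0.004]
ft_force: [0.0, 0.1, 0.1]
grip_width: 0.0874
grip_force: 0.0
(array([-9.6, -6.9, 91.1]), 'az -0.1')
```

View pics/scene1.png

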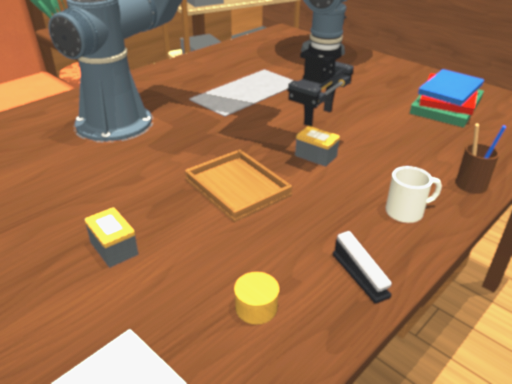

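The gripper hangs open over the left tin at about (318,140). I correct sideways, then descend.

```bash
python3 -m crank '[-5,-4,0,0,0,0,0, -9.6,-7,0,0,0,0,0, -9.6,-7,0,0,0,0,0, -9.6,-7,0,0,0,0,0, -9.6,-7,0,0,0,0,0]' 
python3 - <<'E'
from h import *
print(togo(517.4,263.6,8.8,35))
E
```

```text
time: 1.97
position: [0.5203, 0.2654, 0.1306]
tool_rot: [-0.077, 0.997, 0.0, 0.001]
ft_force: [-0.8, -0.8, 0.2]
grip_width: 0.087
grip_force: 0.0
(array([ 3.2, -1.3, 95.6]), 'az 0.0')
```

```bash
python3 -m crank '[3,-1,0,0,0,0,0, 3,-1,20,0,0,0,0, 3,-1,45,0,0,0,0, 3,-1,70,0,0,0,0, 3,-1,85,0,0,0,0]' 
python3 -m crank '[0,0,6,0,0,0,0, 0,0,10,0,0,0,0, 0,0,10,0,0,0,0, 0,0,10,0,0,0,0, 0,0,10,0,0,0,0]'
python3 -m crank '[0,0,0,0,0,0,40, 0,0,0,0,0,0,80, 0,0,0,0,0,0,110, 0,0,0,0,0,0,140, 0,0,0,0,0,0,140]' 40
python3 -m crank '[0,0,0,0,0,0,140, 0,0,0,0,0,0,140, 0,0,0,0,0,0,140, 0,0,0,0,0,0,140, 0,0,0,0,0,0,140]' 40
```

```text
time: 2.38
position: [0.5157, 0.2634, 0.043]
tool_rot: [-0.077, 0.997, -0.0, -0.001]
ft_force: [-0.5, 0.8, 0.2]
grip_width: 0.0871
grip_force: 0.0
time: 2.8
position: [0.5179, 0.264, 0.0359]
tool_rot: [-0.077, 0.997, 0.0, 0.001]
ft_force: [-0.6, 0.3, -0.5]
grip_width: 0.0872
grip_force: 0.0
time: 3.22
position: [0.5172, 0.2637, 0.035]
tool_rot: [-0.077, 0.997, 0.0, 0.0]
ft_force: [0.1, -0.5, 0.5]
grip_width: 0.0614
grip_force: 0.0
time: 3.63
position: [0.5172, 0.2638, 0.0349]
tool_rot: [-0.077, 0.997, 0.0, 0.0]
ft_force: [-0.3, -0.2, 3.6]
grip_width: 0.0599
grip_force: 40.0
```

Firmly gripped at 60 mm. Lift 70 mm.

```bash

python3 -m crank '[0,0,-8,0,0,0,140, 0,0,-20,0,0,0,140, 0,0,-35,0,0,0,140, 0,0,-50,0,0,0,140, 0,0,-62,0,0,0,140]'
python3 -m crank '[0,0,-8,0,0,0,140, 0,0,-8,0,0,0,140, 0,0,-8,0,0,0,140, 0,0,-8,0,0,0,140, 0,0,-8,0,0,0,140]'
python3 -m crank '[0,0,0,0,0,0,140, 0,0,0,0,0,0,140, 0,0,0,0,0,0,140, 0,0,0,0,0,0,140, 0,0,0,0,0,0,140]'
python3 - <<'E'
from h import *
c=robot.camera("scene"); cv2.imwrite("pics/scene2.png",c["pixels"][:,:,::-1]);print(robot.get_obs()["ft_force"],robot.get_obs()["moment"])
E
```

```text
time: 4.05
position: [0.5168, 0.2635, 0.0978]
tool_rot: [-0.077, 0.997, -0.0, -0.0]
ft_force: [1.0, -0.3, -5.7]
grip_width: 0.0599
grip_force: 40.0
time: 4.47
position: [0.5164, 0.2634, 0.1039]
tool_rot: [-0.077, 0.997, -0.0, -0.001]
ft_force: [-0.5, -0.4, -6.2]
grip_width: 0.0597
grip_force: 40.0
time: 4.88
position: [0.5172, 0.2637, 0.1047]
tool_rot: [-0.077, 0.997, -0.0, -0.0]
ft_force: [0.2, -0.9, -7.3]
grip_width: 0.0597
grip_force: 40.0
[ 0.4376836  -1.26164002 -6.39022503] [ 0.014293    0.01436024 -0.00895999]
```

View pics/scene2.png

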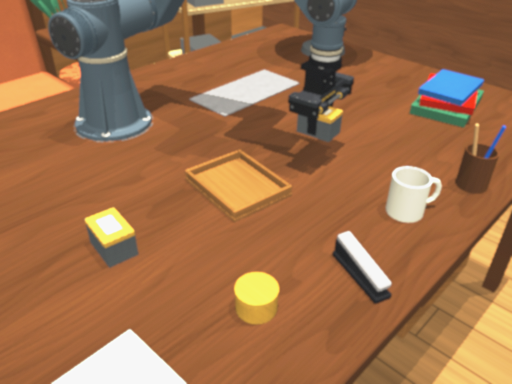

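The picture shows the left tin held level and clear of the desk at (320,122). It weighs about 6.5 N, so it is probably the full one. Next I set it down gently in the same place.

```bash

python3 -m crank '[0,0,10,0,0,0,140, 0,0,25,0,0,0,140, 0,0,40,0,0,0,140, 0,0,52,0,0,0,140, 0,0,60,0,0,0,140]'
python3 -m crank '[0,0,3,0,0,0,140, 0,0,6,0,0,0,140, 0,0,8,0,0,0,140, 0,0,9.5,0,0,0,140, 0,0,9.5,0,0,0,140]'
python3 -m crank '[0,0,0,0,0,0,140, 0,0,0,0,0,0,140, 0,0,0,0,0,0,140, 0,0,0,0,0,0,140, 0,0,0,0,0,0,140]'
```

```text
time: 5.35
position: [0.5164, 0.2635, 0.0429]
tool_rot: [-0.077, 0.997, -0.0, -0.001]
ft_force: [-0.3, -0.6, -7.4]
grip_width: 0.0599
grip_force: 40.0
time: 5.77
position: [0.5175, 0.2638, 0.0356]
tool_rot: [-0.077, 0.997, 0.0, 0.0]
ft_force: [-1.0, 1.6, -6.0]
grip_width: 0.0596
grip_force: 40.0
time: 6.18
position: [0.5173, 0.2637, 0.0355]
tool_rot: [-0.077, 0.997, 0.0, 0.0]
ft_force: [-0.5, 0.6, -5.8]
grip_width: 0.0598
grip_force: 40.0
```

Not quite down, so I go 1 mm lower and then open.

```bash

python3 -m crank '[0,0,0.5,0,0,0,140, 0,0,1,0,0,0,140, 0,0,1,0,0,0,140, 0,0,1,0,0,0,140, 0,0,1,0,0,0,140]'
python3 -m crank '[0,0,0,0,0,0,100, 0,0,0,0,0,0,60, 0,0,0,0,0,0,0, 0,0,0,0,0,0,0, 0,0,0,0,0,0,0]'
python3 -m crank '[0,0,-20,0,0,0,0, 0,0,-50,0,0,0,0, 0,0,-85,0,0,0,0, 0,0,-120,0,0,0,0, 0,0,-145,0,0,0,0]'
python3 - <<'E'
from h import *
c=robot.camera("top")
print(lid(c,(350,440,190,270)),togo(452.1,-291.7,-8.1,150))
E
```

```text
time: 6.6
position: [0.5173, 0.2637, 0.035]
tool_rot: [-0.077, 0.997, 0.0, 0.0]
ft_force: [-1.8, -1.4, 2.8]
grip_width: 0.0597
grip_force: 40.0
time: 7.02
position: [0.5175, 0.2638, 0.0342]
tool_rot: [-0.077, 0.997, 0.0, 0.0]
ft_force: [-0.0, -0.6, 0.3]
grip_width: 0.0787
grip_force: 0.0
time: 7.43
position: [0.5181, 0.264, 0.1821]
tool_rot: [-0.077, 0.997, 0.0, 0.002]
ft_force: [1.0, -0.2, 0.2]
grip_width: 0.0871
grip_force: 0.0
(452.1483154296875, -291.7473449707031, 89.77949523925781, 59.69395446777344, -8.073272705078125) (array([ 153.9, -539.5,   33.9]), 'az 17.0')
```

```bash

python3 -m crank '[8,-30,0,0,0,0,0, 19,-68,0,0,0,0,0, 30,-106,0,0,0,0,0, 41,-144,0,0,0,0,0, 52,-182,0,0,0,0,0]' >/dev/null
python3 -m crank '[11,-38,0,0,0,0,0, 22,-76,0,0,0,0,0, 33,-114,0,0,0,0,0, 44,-152,0,0,0,0,0, 55,-190,0,0,0,0,0]' >/dev/null
python3 -m crank '[11,-38,7,0,0,5,0, 22,-76,14,0,0,10,0, 33,-114,21,0,0,15,0, 43,-145,28,0,0,17,0, 47,-166,34,0,0,17,0]'
python3 -m crank '[0,0,0,0,0,0,0, 0,0,0,0,0,0,0, 0,0,0,0,0,0,0, 0,0,0,0,0,0,0, 0,0,0,0,0,0,0]'
python3 - <<'E'
from h import *
print(togo(452.1,-291.7,-8.1,35))
c=robot.camera("top")
print(lid(c,(80,220,130,260)))
E
```

```text
time: 8.73
position: [0.4471, -0.2953, 0.1447]
tool_rot: [0.073, 0.997, -0.001, 0.0]
ft_force: [-0.3, -0.7, -0.4]
grip_width: 0.087
grip_force: 0.0
time: 9.15
position: [0.4479, -0.2901, 0.1456]
tool_rot: [0.07, 0.998, 0.0, -0.0]
ft_force: [0.4, -0.5, 1.1]
grip_width: 0.0872
grip_force: 0.0
(array([ -4.4,  -1.1, 110.6]), 'az 0.1')
(517.3378295898438, 264.00897216796875, 89.99760437011719, 59.80718231201172, 8.639520645141602)
```

The left tin stands where it was. Now for the right one.

```bash

python3 -m crank '[-4,-1,5,0,0,0,0, -4,-1,30,0,0,0,0, -4,-1,60,0,0,0,0, -4,-1,85,0,0,0,0, -4,-1,100,0,0,0,0]' 
python3 -m crank '[0,0,6,0,0,0,0, 0,0,10.5,0,0,0,0, 0,0,10.5,0,0,0,0, 0,0,10.5,0,0,0,0, 0,0,10.5,0,0,0,0]'
python3 -m crank '[0,0,0,0,0,0,40, 0,0,0,0,0,0,80, 0,0,0,0,0,0,110, 0,0,0,0,0,0,140, 0,0,0,0,0,0,140]' 40
python3 -m crank '[0,0,0,0,0,0,140, 0,0,0,0,0,0,140, 0,0,0,0,0,0,140, 0,0,0,0,0,0,140, 0,0,0,0,0,0,140]' 40
```

```text
time: 9.62
position: [0.4512, -0.2919, 0.043]
tool_rot: [0.071, 0.997, 0.001, -0.001]
ft_force: [-0.3, 0.1, 0.0]
grip_width: 0.087
grip_force: 0.0
time: 10.03
position: [0.4523, -0.2936, 0.0359]
tool_rot: [0.071, 0.997, -0.001, 0.001]
ft_force: [0.3, -0.3, -0.8]
grip_width: 0.0869
grip_force: 0.0
time: 10.45
position: [0.4516, -0.2931, 0.035]
tool_rot: [0.071, 0.997, -0.0, 0.0]
ft_force: [0.4, 1.0, 0.9]
grip_width: 0.0614
grip_force: 0.7
time: 10.87
position: [0.4515, -0.293, 0.035]
tool_rot: [0.071, 0.997, 0.0, -0.0]
ft_force: [-0.2, 2.1, 3.5]
grip_width: 0.0598
grip_force: 40.0
```

```bash

python3 -m crank '[0,0,-8,0,0,0,140, 0,0,-20,0,0,0,140, 0,0,-35,0,0,0,140, 0,0,-50,0,0,0,140, 0,0,-62,0,0,0,140]'
python3 -m crank '[0,0,-8,0,0,0,140, 0,0,-8,0,0,0,140, 0,0,-8,0,0,0,140, 0,0,-8,0,0,0,140, 0,0,-8,0,0,0,140]'
python3 -m crank '[0,0,0,0,0,0,140, 0,0,0,0,0,0,140, 0,0,0,0,0,0,140, 0,0,0,0,0,0,140, 0,0,0,0,0,0,140]'
python3 - <<'E'
from h import *
c=robot.camera("scene"); cv2.imwrite("pics/scene3.png",c["pixels"][:,:,::-1]);print(robot.get_obs()["ft_force"],robot.get_obs()["moment"])
E
```

```text
time: 11.28
position: [0.4516, -0.2933, 0.0977]
tool_rot: [0.071, 0.997, -0.0, 0.0]
ft_force: [0.5, -0.4, -1.3]
grip_width: 0.0595
grip_force: 40.0
time: 11.7
position: [0.4511, -0.2927, 0.104]
tool_rot: [0.071, 0.997, 0.001, -0.001]
ft_force: [-0.4, -0.1, -1.7]
grip_width: 0.0598
grip_force: 40.0
time: 12.12
position: [0.4515, -0.2931, 0.1047]
tool_rot: [0.071, 0.997, 0.0, -0.0]
ft_force: [0.3, -0.7, -2.5]
grip_width: 0.0599
grip_force: 40.0
[-0.14994661 -1.06561963 -1.62394843] [0.00306867 0.03110698 0.03648032]
```

View pics/scene3.png

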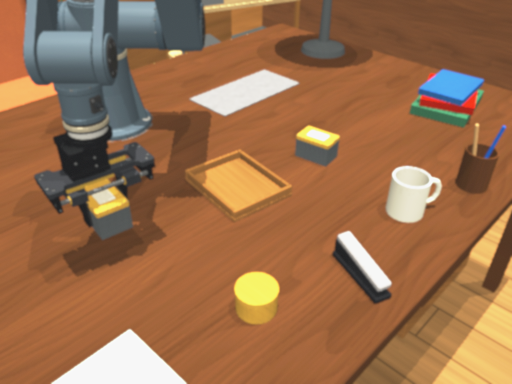

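The right tin is held level at (108,210) and weighs about 1.7 N. The left tin stands at (318,145) and is the heavier one at 6.5 N. I set the right one down in its place and go back to the left.

```bash

python3 -m crank '[0,0,10,0,0,0,140, 0,0,25,0,0,0,140, 0,0,40,0,0,0,140, 0,0,52,0,0,0,140, 0,0,60,0,0,0,140]' >/dev/null
python3 -m crank '[0,0,3,0,0,0,140, 0,0,6,0,0,0,140, 0,0,8,0,0,0,140, 0,0,9.5,0,0,0,140, 0,0,10,0,0,0,140]' >/dev/null
python3 -m crank '[0,0,0.5,0,0,0,140, 0,0,0.5,0,0,0,140, 0,0,0.5,0,0,0,140, 0,0,0.5,0,0,0,140, 0,0,0.5,0,0,0,140]'
```

```text
time: 13.42
position: [0.4518, -0.2933, 0.035]
tool_rot: [0.071, 0.997, -0.0, 0.0]
ft_force: [-1.1, 0.6, 5.3]
grip_width: 0.0597
grip_force: 40.0
```

```bash

python3 -m crank '[0,0,0,0,0,0,100, 0,0,0,0,0,0,60, 0,0,0,0,0,0,0, 0,0,0,0,0,0,0, 0,0,0,0,0,0,0]'
python3 -m crank '[0,0,-20,0,0,0,0, 0,0,-50,0,0,0,0, 0,0,-85,0,0,0,0, 0,0,-120,0,0,0,0, 0,0,-145,0,0,0,0]'
python3 - <<'E'
from h import *
print(togo(517.4,263.8,8.7,150))
E
```

```text
time: 13.83
position: [0.4516, -0.2931, 0.0341]
tool_rot: [0.071, 0.997, 0.0, -0.0]
ft_force: [0.2, 0.2, -0.5]
grip_width: 0.0784
grip_force: 0.0
time: 14.25
position: [0.452, -0.2936, 0.1818]
tool_rot: [0.071, 0.997, -0.001, 0.001]
ft_force: [0.1, -0.1, -0.5]
grip_width: 0.0869
grip_force: 0.0
(array([ 14.4, 561.1,  30.9]), 'az -16.8')
```

```bash

python3 -m crank '[1,30,0,0,0,0,0, 2,69,0,0,0,0,0, 3,108,0,0,0,0,0, 4,147,0,0,0,0,0, 5,186,0,0,0,0,0]' >/dev/null
python3 -m crank '[1,39,0,0,0,0,0, 2,78,0,0,0,0,0, 3,117,0,0,0,0,0, 4,156,0,0,0,0,0, 5,195,0,0,0,0,0]' >/dev/null
python3 -m crank '[1,39,7,0,0,-5,0, 2,78,14,0,0,-10,0, 3,117,21,0,0,-15,0, 4,150,28,0,0,-16.8,0, 4,180,34,0,0,-16.8,0]'
python3 -m crank '[0,0,0,0,0,0,0, 0,0,0,0,0,0,0, 0,0,0,0,0,0,0, 0,0,0,0,0,0,0, 0,0,0,0,0,0,0]'
python3 - <<'E'
from h import *
print(togo(517.4,263.8,8.7,35))
c=robot.camera("top");print(lid(c,(350,440,190,270)))
E
```

```text
time: 15.5
position: [0.5167, 0.2666, 0.1446]
tool_rot: [-0.077, 0.997, -0.0, -0.0]
ft_force: [1.1, 0.6, 0.1]
grip_width: 0.0867
grip_force: 0.0
time: 15.92
position: [0.5173, 0.2629, 0.1455]
tool_rot: [-0.075, 0.997, -0.0, -0.0]
ft_force: [0.1, 0.4, 0.1]
grip_width: 0.0872
grip_force: 0.0
(array([ -0.2,   0.9, 110.5]), 'az -0.2')
(452.20751953125, -293.3142395019531, 89.77710723876953, 59.56105041503906, -8.068145751953125)
```

```bash

python3 -m crank '[0,1,10,0,0,0,0, 0,1,35,0,0,0,0, 0,1,60,0,0,0,0, 0,1,85,0,0,0,0, 0,1,100,0,0,0,0]' 
python3 -m crank '[0,0,6,0,0,0,0, 0,0,10.5,0,0,0,0, 0,0,10.5,0,0,0,0, 0,0,10.5,0,0,0,0, 0,0,10.5,0,0,0,0]'
python3 -m crank '[0,0,0,0,0,0,40, 0,0,0,0,0,0,80, 0,0,0,0,0,0,110, 0,0,0,0,0,0,140, 0,0,0,0,0,0,140]' 40
python3 -m crank '[0,0,0,0,0,0,140, 0,0,0,0,0,0,140, 0,0,0,0,0,0,140, 0,0,0,0,0,0,140, 0,0,0,0,0,0,140]' 40
python3 -m crank '[0,0,-8,0,0,0,140, 0,0,-20,0,0,0,140, 0,0,-35,0,0,0,140, 0,0,-50,0,0,0,140, 0,0,-65,0,0,0,140]'
python3 -m crank '[0,0,-8,0,0,0,140, 0,0,-12,0,0,0,140, 0,0,-15,0,0,0,140, 0,0,-15,0,0,0,140, 0,0,-15,0,0,0,140]'
python3 - <<'E'
from h import *
print(togo(475,24,-8.3,115))
E
```

```text
time: 16.38
position: [0.5159, 0.2641, 0.0427]
tool_rot: [-0.075, 0.997, -0.0, -0.002]
ft_force: [-0.9, 0.4, 0.5]
grip_width: 0.0869
grip_force: 0.0
time: 16.8
position: [0.5179, 0.2653, 0.0359]
tool_rot: [-0.075, 0.997, 0.0, 0.001]
ft_force: [-0.6, -0.1, 0.7]
grip_width: 0.0868
grip_force: 0.0
time: 17.22
position: [0.5172, 0.265, 0.0351]
tool_rot: [-0.076, 0.997, -0.0, 0.0]
ft_force: [-0.7, -3.9, 2.3]
grip_width: 0.0616
grip_force: 2.1
time: 17.63
position: [0.5172, 0.2648, 0.0351]
tool_rot: [-0.076, 0.997, -0.0, 0.0]
ft_force: [-0.5, -3.9, 5.2]
grip_width: 0.0597
grip_force: 40.0
time: 18.05
position: [0.5162, 0.2655, 0.1003]
tool_rot: [-0.075, 0.997, 0.0, -0.001]
ft_force: [0.0, 0.5, -5.9]
grip_width: 0.0594
grip_force: 40.0
time: 18.47
position: [0.5166, 0.2651, 0.1142]
tool_rot: [-0.075, 0.997, -0.0, -0.001]
ft_force: [0.2, -0.4, -6.5]
grip_width: 0.0594
grip_force: 40.0
(array([  77.3, -232.1,   -0.6]), 'az 16.9')
```

```bash

python3 -m crank '[5,-15,0,0,0,1,140, 13,-39,0,0,0,3,140, 22,-65,0,0,0,5,140, 31,-92,0,0,0,7,140, 40,-119,0,0,0,9,140]' >/dev/null
python3 - <<'E'
from h import *
print(togo(475,24,-8.3,115))
E
```

```text
(array([  18.8, -116.7,   -0.9]), 'az 7.9')
```

```bash

python3 -m crank '[4,-27,0,0,0,2,140, 8,-54,0,0,0,4,140, 12,-80,0,0,0,6,140, 16,-102,0,0,0,7.5,140, 18,-114,0,0,0,8,140]' >/dev/null
python3 -m crank '[0,0,0,0,0,0,140, 0,0,0,0,0,0,140, 0,0,0,0,0,0,140, 0,0,0,0,0,0,140, 0,0,0,0,0,0,140]'
python3 - <<'E'
from h import *
print(togo(475,24,-8.3,43))
c=robot.camera("scene"); cv2.imwrite("pics/scene4.png",c["pixels"][:,:,::-1])
E
```

```text
time: 19.72
position: [0.4768, 0.0285, 0.1147]
tool_rot: [0.072, 0.997, 0.0, -0.0]
ft_force: [0.0, -0.6, -6.9]
grip_width: 0.0592
grip_force: 40.0
(array([ 1.1, -4.7, 71.7]), 'az 0.0')
```

View pics/scene4.png

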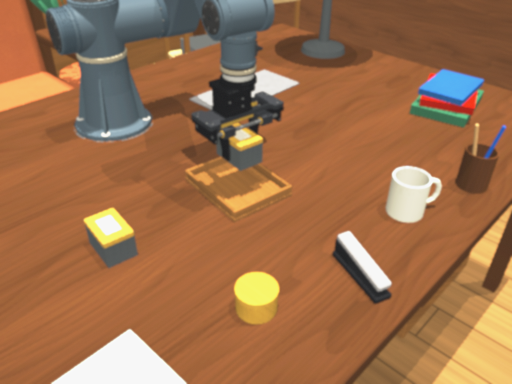

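The tin hangs level over the tray at (242,150) and clear of the rim. I centre it and lower it slowly.

```bash

python3 -m crank '[1,-4.7,5,0,0,0,140, 1,-4.7,20,0,0,0,140, 1,-4.7,35,0,0,0,140, 1,-4.7,48,0,0,0,140, 1,-4.7,58,0,0,0,140]'
python3 -m crank '[0,0,4,0,0,0,140, 0,0,7,0,0,0,140, 0,0,10,0,0,0,140, 0,0,12,0,0,0,140, 0,0,13,0,0,0,140]'
python3 -m crank '[0,0,0.4,0,0,0,140, 0,0,0.8,0,0,0,140, 0,0,0.8,0,0,0,140, 0,0,0.8,0,0,0,140, 0,0,0.8,0,0,0,140]'
```

```text
time: 20.18
position: [0.4748, 0.0232, 0.0557]
tool_rot: [0.073, 0.997, 0.0, -0.0]
ft_force: [0.2, -0.0, -6.1]
grip_width: 0.0596
grip_force: 40.0
time: 20.6
position: [0.4754, 0.0231, 0.044]
tool_rot: [0.073, 0.997, -0.0, 0.0]
ft_force: [-0.4, -0.3, -6.8]
grip_width: 0.0598
grip_force: 40.0
time: 21.02
position: [0.4752, 0.0231, 0.0432]
tool_rot: [0.073, 0.997, -0.0, 0.0]
ft_force: [0.6, 1.2, -6.1]
grip_width: 0.0596
grip_force: 40.0
```

```bash

python3 -m crank '[0,0,0.3,0,0,0,140, 0,0,0.6,0,0,0,140, 0,0,0.9,0,0,0,140, 0,0,0.9,0,0,0,140, 0,0,0.9,0,0,0,140]'
```

```text
time: 21.43
position: [0.4752, 0.0231, 0.043]
tool_rot: [0.073, 0.997, -0.0, 0.0]
ft_force: [-1.9, 0.6, 5.8]
grip_width: 0.0599
grip_force: 40.0
```

Contact: the tool now reads +6 N. I open part way, to about 75 mm, and retreat.

```bash

python3 -m crank '[0,0,0,0,0,0,70, 0,0,0,0,0,0,30, 0,0,0,0,0,0,30, 0,0,0,0,0,0,30, 0,0,0,0,0,0,30]'
python3 -m crank '[0,0,-10,0,0,0,30, 0,0,-30,0,0,0,30, 0,0,-60,0,0,0,30, 0,0,-95,0,0,0,30, 0,0,-130,0,0,0,30]'
python3 -m crank '[0,20,-10,0,0,0,30, 0,55,-10,0,0,0,30, 0,90,-10,0,0,0,30, 0,125,-10,0,0,0,30, 0,145,-10,0,0,0,30]'
python3 - <<'E'
from h import *
c=robot.camera("top");cv2.imwrite("pics/top5.png",c["pixels"][:,:,::-1])
print(lid(c,(205,310,165,285),.068),lid(c,(350,440,190,270)))
E
```

```text
time: 21.85
position: [0.4753, 0.0231, 0.0421]
tool_rot: [0.073, 0.997, -0.0, 0.0]
ft_force: [0.6, 0.7, 0.5]
grip_width: 0.0755
grip_force: 0.0
time: 22.27
position: [0.4743, 0.0232, 0.1737]
tool_rot: [0.073, 0.997, 0.0, -0.001]
ft_force: [0.9, -0.5, -0.7]
grip_width: 0.077
grip_force: 0.0
time: 22.68
position: [0.4963, 0.1695, 0.1832]
tool_rot: [0.072, 0.997, 0.001, 0.001]
ft_force: [0.7, -0.6, -1.1]
grip_width: 0.0764
grip_force: 0.0
(474.8267822265625, 22.71918487548828, 89.23346710205078, 58.861900329589844, -8.312278747558594) (452.20751953125, -293.3142395019531, 89.77710723876953, 59.56105041503906, -8.068145751953125)
```

View pics/top5.png

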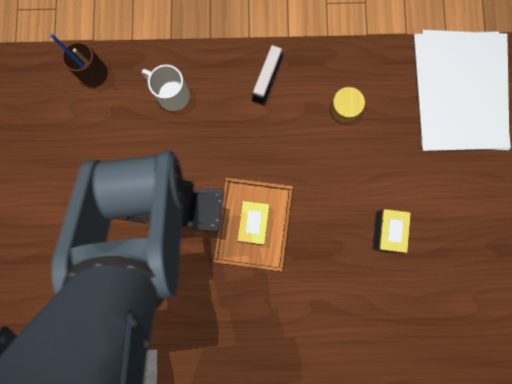

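The heavy tin lies centred and flat in the tray at (254,223). The light tin stands on the desk at (395,231), and the gripper is clear of both.

```bash
python3 -m crank '[0,0,0,0,0,0,30, 0,0,0,0,0,0,30, 0,0,0,0,0,0,30, 0,0,0,0,0,0,30, 0,0,0,0,0,0,30]' >/dev/null; python3 -c "
from rig import robot
print(robot.hand_in())"
```

```text
the job is handed in; nothing more can be done
None
```

I lifted both tins to weigh them and found the left one heavier (about 6.5 N against 1.7 N); it now sits flat in the tray with the right one standing on the desk, and the job was handed in after about 23 s (no verdict was returned).

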